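# Uncover a test cell and clip the bus-rail contact to its terminal post

### The job

Uncover the test cell on its stand: turn the ribbed cover a quarter turn anticlockwise (seen from above) so that its ears come out from under the lugs, lift it off and stand it on the worktop beside the stand, ridge up. Then connect the cell: press the contact's sprung plunger down so that the forked hook comes out low enough, push the carriage along its rail with the plunger held down until the hook's fork is fully home round the post, and let the plunger up so that the hook catches the underside of the post's head and stays hooked. Leave the beaker, the sample vial and the conical flask where they stand.

Things in the scene. Friction and masses are not known exactly. Their poses are not given: they have to be found in the camera images.
- cell_stand: Fixed stand: grey base plate 128 x 228 x 12 mm on feet, its top 28 mm above the worktop. Origin on the worktop under its centre; z up, y along the rail, x away from the robot (yaw to 0.25 rad). Round steel cell at (0, -54 mm). Behind, at x = +48 mm, two brass rods along y carry the carriage between uprights 182 mm high at y = -102 and +102 mm. Past its -y end 80 mm of worktop are clear.
- flange_top (a point): Centre of the steel cell's flange top, 58 mm up, at stand (0, -54 mm); flange 120 mm across. Two steel lugs on it, at the stand's +x and -x sides (radius 34 to 50 mm, 12 mm high), reach over the cover's ears; their closed ends stop clockwise turning. With the ridge 1.0 to 2.3 rad anticlockwise of the stand's x axis the ears are free and the cover lifts straight off.
- post_head (a point): Centre of the top of the brass terminal post's head, 120 mm above the worktop, on the cell's axis (stand (0, -54 mm)). The head is a disc 28 mm across, 6 mm thick, on a shank 8 mm across, rising from a white insulator 47 mm across whose top is 91 mm up. Fixed to the stand; hidden inside the cover at the start.
- cover_grip (a point): Loose grey ribbed plastic cover (0.14 kg): grip point on the ridge's centre line, 10 mm below the ridge's top, 99 mm above the open rim. Ridge 52 mm long (this x axis), 12 mm thick (y axis), 35 mm high: grasp across the thickness. At the start it sits on the flange over the post, ridge along the stand's x or up to 0.15 rad anticlockwise. Lift 70 mm to clear the post.
- cover_foot (a point): Centre of the cover's open rim, 99 mm below cover_grip; z is its axis, upward. On the worktop it reads z = 0. The cap is 60 mm across, its flat top 75 mm above the rim, 109 mm with the ridge; two ears at the rim, in line with the ridge, span 86 mm and are 16 mm wide, 5 mm thick.
- carriage (a joint): Travel of the carriage along the rail in m: 0 at the stand's +y end, growing towards the stand's -y, where the post is; starts at 0 to 0.03. At 0.108 the closed end of the hook's fork meets the post's shank and stops it; let go between 0.103 and 0.108 the hook catches. Friction about 1.2 N; it stays where it is left.
- plunger (a joint): How far the sprung plunger is pressed down, in m: 0 at rest (hook drawn up against the barrel's nose), 0.020 at the stop. The spring pushes back with 2 N at rest, 8 N at the stop. The hook's upturned tips pass below the post's head from 0.012 on, with room to spare at 0.015 to 0.019. Let go, it reads about 0.008 when hooked under the head, 0 when nothing is caught.
- thumb_cup (a point): Centre of the floor of the black thumb cup on top of the plunger, 209.5 mm above the worktop at rest, at stand x = 0; moves with plunger and carriage. The cup is 49 mm across, 40 mm inside, its rim 5 mm above the floor; fingertips pressing in it can also push the carriage along. Below it a black barrel 26 mm across; the hook reaches from its axis towards the stand's -y.
- hook_throat (a point): Where the post's axis lies when the fork is fully home: 22 mm towards the stand's -y from the cup's axis, at the fork's upper face, 122 mm above the worktop at rest; moves with plunger and carriage. The steel fork is 26 mm wide, 4 mm thick, its slot 13 mm wide and open towards the stand's -y; its tines end 22 mm beyond this point in tips turned up 4 mm.
- beaker: Small glass beaker, 49 mm across, 56 mm high; loose bystander. Origin under its centre.
- sample_vial: Capped sample vial, 26 mm across, 58 mm high; loose bystander. Origin under its centre.
- conical_flask: Conical flask, 82 mm across, 132 mm high; loose bystander. Origin under its centre.
- block_front (a point): Middle of the front edge, at worktop level, of the fixed black heating block behind the stand: 340 mm wide along y, from here 200 mm deep, 58 mm high, and 104 mm high from 35 mm behind its front. Keep the gripper clear of it.

How it is judged:
By the outcome, as a careful person would: the job done as asked, in the order asked, and still so for the second after the job is handed in, with the robot touching nothing.
It also fails if it takes over 54 s, if anything falls off the work surface, if the arm or the gripper's body presses on something with over 40 N, if the wrist force passes 120 N, or if a joint passes its speed limit or range.

### The arm

A 6-joint arm with a two-finger parallel gripper is mounted at the origin on a cart in front of the work surface, level with it; the furniture and walls round the work are solid. World frame = base frame: x ahead of the robot, y to its left, z up, the work surface at z = 0. Lengths are in m, angles in rad, forces in N, time in s.
With the tool pointing down it reaches from about 0.275 to 0.85 m from the base axis. Payload 19 kg.
Tool frame: the origin (TCP) lies between the finger pads; the fingertips stand 14 mm ahead of it and the grasp point (between the pads) lies 5 mm behind it (robot.tips_ahead is the distance from the TCP to the fingertips, in m); z points along the fingers, y is the line along which they close (so a half turn about z gives the same grasp; the last joint's range is limited). The gripper opens to 85 mm and grips with 20 to 120 N. Pads are 22 mm wide; open, the fingers measure 114 mm over their backs; the gripper's body (76 mm by 85 mm) begins 54 mm behind the grasp point. The pads swing forward as they close: fully open they stand 13 mm farther back than shut.
Start: joints at [-1.365, 0.15, 1.437, -0, 1.554, -0.134], TCP at [0.192, -0.542, 0.245] pointing down, gripper open.
Joint ranges: [-2.8, 2.8], [-0.68, 2.1], [0.12, 2.68], [-1.39, 4.53], [0.16, 2.79], [-2.81, 2.81]. Speed limits (rad/s): [1.89, 1.89, 2.22, 3.01, 3.01, 3.01].

### API

Orientations are given as a 3x3 rotation matrix whose columns are the frame's x, y, z axes.
In Python, from workcell import robot gives the robot as it stands. The module is installed in compiled form; this text tells all that it offers.
- The arm moves only by the shell command python3 -m pendant 'ROWS' [OPENING] [FORCE]. ROWS is JSON, a list of rows, each a list of 6 numbers: the shift along the world's x, y, z in cm, then the turn, a rotation vector about the world's x, y, z in rad. In form: [[x, y, z, ax, ay, az], ...]. A call has 1 to 10 rows; each row shifts and turns the commanded pose from where the row before left it; what a row does not reach is not made up. A row lasts 1/8 s, in which the tool goes at most 62.5 mm and 10.7 degrees, less where a joint would pass 70% of its speed; a pose out of reach is approached as far as the arm can. A call is refused whole if a number of a shift passes 6.25 or a number of a turn 0.188, either way. A call with a gripper value outside its range is refused whole. OPENING is the finger opening in cm, from 0 to 8.54, set as the call begins (- or left out, the last holds). The fingers move at their own pace and stop on an object; FORCE is the grip in N (left out, the last holds). Time passes only in rows, so rows that do not move let the fingers close. It gives the time, the measured TCP pose, the force, the opening and the grip force at its end, in the units of the state.
- robot.state(): the state, without advancing time (a new reading comes with each control period).
- robot.grab_frame(name): name is "scene" or "top" or "wrist"; returns a dict with "image" (400x640x3 uint8, red, green, blue), "z_map" (400x640 float32, m along the optical axis (not along the pixel's ray), 0 where there is no reading), "mtx" (3x3 intrinsics, pixels), "k1" (the pictures are not rectified: a ray, as slopes to the right and down, at radius r is drawn at 1 + k1 r^2 times it, then the intrinsics apply), "R" (3x3) and "t" (3): a world point X has camera coordinates R X + t; the wrist camera has in their place "tool_from_camera" (4x4, takes a point from camera to tool coordinates, whose origin is the TCP and whose axes are the flange's). Camera axes: x right, y down, z forward; pixel columns grow to the right and rows downward; lengths in m; the calibration is good to about 2 mm. A picture is of the moment at which its call begins: read the wrist's pose just before it.
- robot.hand_in(): hands the job in; it is judged then, once.
The state is a dict: "clock": time; "qpos": joint angles; "joint_vel": joint speeds; "effort": joint torques, N m; "position": TCP position; "eef_rot": TCP orientation; "ft_force": force on the tool from outside, world axes, zero at the start; "moment": the same for the moment, N m; "width": finger opening in m; "grasp_force": force on a finger pad.
Only numpy, scipy, OpenCV 4.12 (cv2) and the standard library are available. Lean on these libraries where they do the work, as an engineer would, in place of code of your own. Each camera call takes 0.05 s, during which the arm holds its last target. There are 200 camera calls.

## Working session

There is one attempt and no reset: what is moved stays moved. The work goes in short steps, Python scripts to look and compute and a shell command to move; the robot and the scene stay as the last step left them, time stands still between calls to the robot, and variables do not carry over. Pictures are saved under pics/ and viewed, at most 10 in all, crops included, and the job is handed in when it is done.

```bash
mkdir -p pics
cat > h.py <<'E'
import numpy as np, cv2
from workcell import robot
def grab(n):
    s=robot.state(); f=robot.grab_frame(n)
    if n=="wrist":
        T=np.eye(4);T[:3,:3]=s["eef_rot"];T[:3,3]=s["position"]
        M=T@f["tool_from_camera"]
        f["C"]=M[:3,3];f["W"]=M[:3,:3]
    else:
        f["W"]=f["R"].T; f["C"]=-f["R"].T@f["t"]
    return f
def rays(f,uv):
    d=np.array([f["k1"],0,0,0,0.])
    p=cv2.undistortPoints(np.array(uv,float).reshape(-1,1,2),f["mtx"],d).reshape(-1,2)
    return np.c_[p,np.ones(len(p))]
def cast(f,uv,z):
    r=rays(f,uv)@f["W"].T
    return f["C"]+r*((z-f["C"][2])/r[:,2])[:,None]
def cloud(f):
    v,u=np.mgrid[0:400,0:640]
    r=rays(f,np.c_[u.ravel(),v.ravel()])*f["z_map"].reshape(-1,1)
    return (r@f["W"].T+f["C"]).reshape(400,640,3)
def save(f,n): cv2.imwrite("pics/"+n,f["image"][:,:,::-1])
E
python3 - <<'E'
from h import *
a=[]
for n in("scene","top"):
    f=grab(n);save(f,n+"0.png");np.savez(n+"0.npz",P=cloud(f),image=f["image"]);print(n,f["C"],f["W"][:,2],f["k1"])
    a.append(f["image"])
E
```

```text
scene [-0.29199702 -0.93339719  0.76445184] [ 0.66257554  0.55490444 -0.50306532] -0.1445969786151863
top [ 0.19885235 -0.06397149  1.39909823] [ 0.22505488 -0.12656794 -0.9660905 ] 0.04265194798295717
```

View pics/scene0.png

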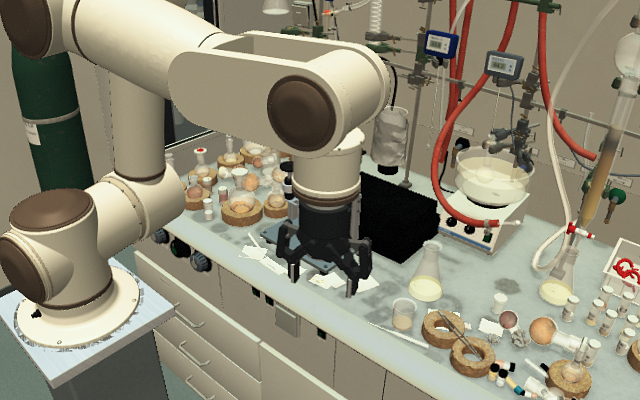

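View pics/top0.png

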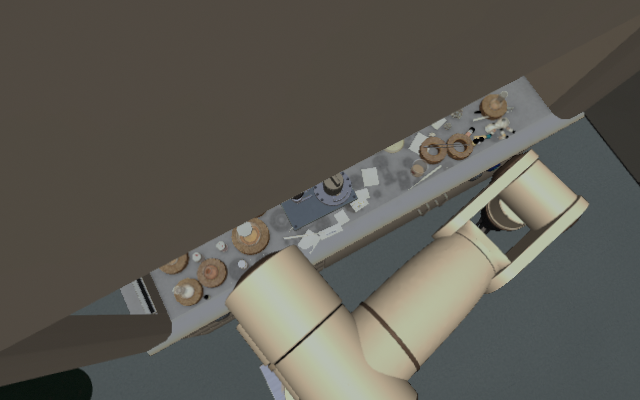

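The scene view shows the arm hiding the stand, with the conical flask at (427,270) and the beaker at (403,315). The top view shows the stand at about (320,200), with the cover on the flange at (334,184) and a brown overhang covering everything above the rail. Next I'll measure these and the overhang's height.

Run:
```python
import numpy as np,cv2
d=np.load("top0.npz");P=d["P"]
for uv in[(334,184),(320,205),(300,195),(342,180),(200,60),(300,100),(330,150),(380,130),(500,50),(300,180),(395,147),(345,198),(316,186),(290,218)]:
    print(uv,P[uv[1],uv[0]].round(3),d["image"][uv[1],uv[0]])
s=np.load("scene0.npz")["P"]
for uv in[(403,315),(427,275),(400,220),(300,250),(290,180)]: print(uv,s[uv[1],uv[0]].round(3))
im=d["image"][140:250,250:450,::-1]
cv2.imwrite("pics/topc.png",cv2.resize(im,(800,440),interpolation=cv2.INTER_CUBIC))
```

```text
(334, 184) [ 0.496 -0.283  0.131] [84 81 72]
(320, 205) [ 0.48  -0.228  0.031] [ 81  90 101]
(300, 195) [ 0.494 -0.171  0.211] [36 34 32]
(342, 180) [ 0.494 -0.309  0.134] [124 119 108]
(200, 60) [ 0.324 -0.071  1.214] [80 74 66]
(300, 100) [ 0.325 -0.12   1.126] [80 74 65]
(330, 150) [ 0.324 -0.146  0.997] [80 74 65]
(380, 130) [ 0.325 -0.205  0.978] [79 73 65]
(500, 50) [ 0.324 -0.326  1.03 ] [78 72 64]
(300, 180) [ 0.324 -0.112  0.952] [79 73 65]
(395, 147) [ 0.531 -0.534  0.038] [163 167 141]
(345, 198) [ 0.458 -0.305  0.05 ] [109 114 127]
(316, 186) [ 0.533 -0.242  0.064] [ 88  93 103]
(290, 218) [ 0.49  -0.126  0.024] [ 81  90 100]
(403, 315) [ 0.417 -0.576  0.049]
(427, 275) [ 0.542 -0.556  0.067]
(400, 220) [ 0.644 -0.415  0.102]
(300, 250) [ 0.167 -0.518  0.317]
(290, 180) [ 0.507 -0.176  0.178]
```

View pics/topc.png

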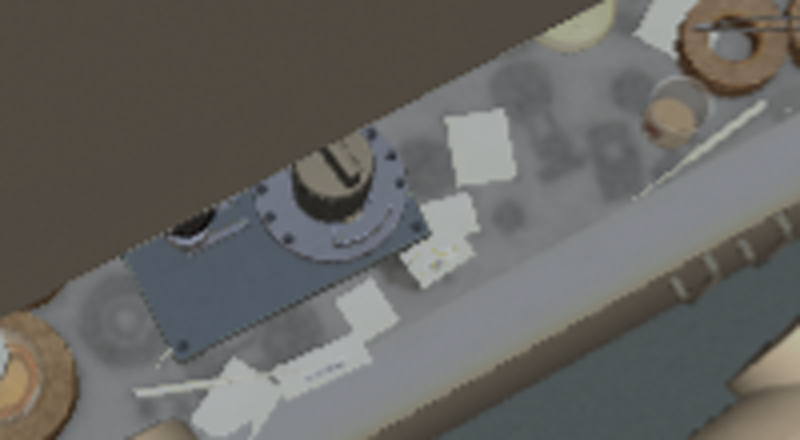

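Run:
```python
from h import *
f=grab("top")
c=cast(f,[(250+183/4,140+360/4),(250+430/4,140+236/4)],0.028)
print(c, np.linalg.norm(c[1]-c[0]))
y=(c[0]-c[1])/np.linalg.norm(c[1]-c[0]);x=np.array([y[1],-y[0],0]);o=c.mean(0)+.064*x;print("yaw",np.arctan2(x[1],x[0]),"o",o,"cell",o-.054*y)
print(cast(f,[(250+335/4,140+165/4)],.109+.058))
w=grab("wrist");print(w["C"],w["W"],robot.state()["eef_rot"])
```

```text
[[ 0.44700833 -0.12330282  0.028     ]
 [ 0.44086547 -0.34181484  0.028     ]] 0.21859834347164514
yaw -0.02810484993532542 o [ 0.50791162 -0.2343573   0.028     ] cell [ 0.50639416 -0.28833598  0.028     ]
[[ 0.49486414 -0.28001746  0.167     ]]
[ 0.26444894 -0.516282    0.37373559] [[ 0.33327278 -0.89771277 -0.28816842]
 [-0.94282907 -0.31784588 -0.1002364 ]
 [-0.00160965  0.30509963 -0.95231908]] [[ 9.42829201e-01  3.33276279e-01 -1.39570339e-04]
 [ 3.33276286e-01 -9.42828901e-01  7.61845502e-04]
 [ 1.22314085e-04 -7.64805670e-04 -9.99999700e-01]]
```

```bash
python3 -m pendant '[[3,2.5,3,0,0,-0.05],[3.5,3.2,2,0,0,-0.05],[3.5,3.2,2,0,0,-0.05],[3.5,3.2,2,0,0,-0.05],[3.5,3.2,1.5,0,0,-0.05],[3.5,3.2,1.5,0,0,-0.05],[3.5,3.2,1,0,0,-0.04],[1,1,0,0,0,0],[0,0,0,0,0,0]]' 8.5
python3 - <<'E'
from h import *
f=grab("wrist");save(f,"w1.png");np.savez("w1.npz",P=cloud(f),image=f["image"])
f=grab("scene");save(f,"s1.png")
E
```

```text
clock: 1.32
position: [0.4419, -0.3147, 0.3749]
eef_rot: [[1.0, 0.002, -0.001], [0.002, -1.0, 0.0], [-0.001, -0.0, -1.0]]
ft_force: [-0.1, -0.4, -1.0]
width: 0.085
grasp_force: 0.0
```

View pics/w1.png

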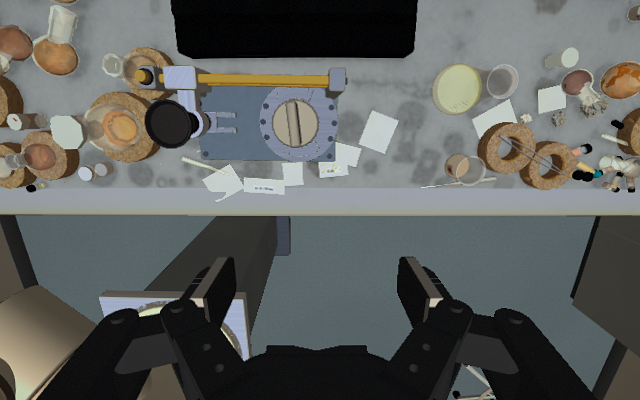

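The wrist view shows the cover at (295,123) with its ridge running roughly up-down, the cup at (168,124), the fork tines at about (222,122), uprights at (180,78) and (338,80), the flask at (457,90) and the beaker at (466,168). The area at (375,130) is clear worktop.

Run:
```python
from h import *
d=np.load("w1.npz");P=d["P"];im=d["image"].astype(int)
v,u=np.mgrid[0:400,0:640]
def reg(m,n):
    p=P[m];print(n,m.sum(),p.mean(0).round(4),p.min(0).round(3),p.max(0).round(3));return p
box=lambda a,b,c,e:(u>a)&(u<b)&(v>c)&(v<e)
z=P[:,:,2]
m=box(255,330,85,165)&(z>.158)&(z<.175)
r=reg(m,"ridge");c,s,a=cv2.minAreaRect((r[:,:2]*1000).astype(np.float32));print(c,s,a)
q=r[:,:2]-r[:,:2].mean(0);w,V=np.linalg.eigh(q.T@q);print("ridge ang",np.arctan(V[1,1]/V[0,1]))
reg(box(255,330,85,165)&(z>.125)&(z<.14),"captop")
f=reg(box(255,345,85,165)&(z>.05)&(z<.063),"flange");print(cv2.minEnclosingCircle((f[:,:2]*1000).astype(np.float32)))
k=reg(box(140,195,95,150)&(z>.195)&(z<.225),"cup");print(cv2.minEnclosingCircle((k[:,:2]*1000).astype(np.float32)))
rod=reg((im[:,:,0]>140)&(im[:,:,2]<80)&box(195,330,68,95),"rod")
A=np.polyfit(rod[:,1],rod[:,0],1);print("rod slope dx/dy",A)
reg(box(330,350,60,95)&(z>.17)&(z<.19),"up-")
reg(box(205,236,108,138)&(z>.1)&(z<.135),"fork")
reg(box(350,420,100,180)&(z>.005),"obst")
```

```text
ridge 484 [ 0.5097 -0.2887  0.1666] [ 0.483 -0.329  0.159] [ 0.55 -0.28  0.17]
(523.0015869140625, -296.2883605957031) (36.31326675415039, 78.814453125) 60.434974670410156
ridge ang -0.0045041093929408405
captop 1273 [ 0.51   -0.2892  0.1329] [ 0.479 -0.33   0.125] [ 0.553 -0.249  0.14 ]
flange 2233 [ 0.5066 -0.2917  0.0584] [ 0.449 -0.348  0.056] [ 0.559 -0.228  0.063]
((509.8970642089844, -289.9520568847656), 62.21012878417969)
cup 1879 [ 0.5116 -0.165   0.2111] [ 0.487 -0.19   0.208] [ 0.535 -0.142  0.217]
((511.5240783691406, -166.16127014160156), 24.785993576049805)
rod 1309 [ 0.5565 -0.2571  0.17  ] [ 0.519 -0.326 -0.001] [ 0.584 -0.185  0.504]
rod slope dx/dy [0.03052099 0.56430972]
up- 373 [ 0.5554 -0.3374  0.1815] [ 0.543 -0.347  0.17 ] [ 0.568 -0.33   0.184]
fork 386 [ 0.5113 -0.1886  0.1233] [ 0.498 -0.21   0.118] [ 0.523 -0.171  0.134]
obst 42 [ 0.4934 -0.3465  0.2903] [ 0.433 -0.402  0.005] [ 0.519 -0.315  0.504]
```

```bash
python3 -m pendant '[[3,1,-3,0,0,0],[3.8,1.6,-3,0,0,0],[0,0,-4,0,0,0],[0,0,-3,0,0,0],[0,0,0,0,0,0]]' 6
cat > m2.py <<'E'
from h import *
f=grab("wrist");P=cloud(f);save(f,"w2.png");z=P[:,:,2]
near=(np.hypot(P[:,:,0]-.51,P[:,:,1]+.289)<.035)
m=near&(z>.160)&(z<.172)
n,l,st,ce=cv2.connectedComponentsWithStats(m.astype(np.uint8));i=1+st[1:,4].argmax();r=P[l==i]
c,s,a=cv2.minAreaRect((r[:,:2]*1000).astype(np.float32));print(len(r),r.mean(0),c,s,a)
q=r[:,:2]-r[:,:2].mean(0);w,V=np.linalg.eigh(q.T@q);print("ang",np.arctan(V[1,1]/V[0,1]))
E
python3 m2.py
```

```text
clock: 2.05
position: [0.5082, -0.2896, 0.2432]
eef_rot: [[1.0, -0.002, -0.003], [-0.001, -1.0, 0.002], [-0.003, -0.002, -1.0]]
ft_force: [0.9, 0.2, 0.3]
width: 0.0599
grasp_force: 0.0
966 [ 0.51088724 -0.28775902  0.16670237] (509.3671569824219, -287.71173095703125) (51.022518157958984, 12.053069114685059) 6.038057327270508
ang 0.10696800650708084
```

View pics/w2.png

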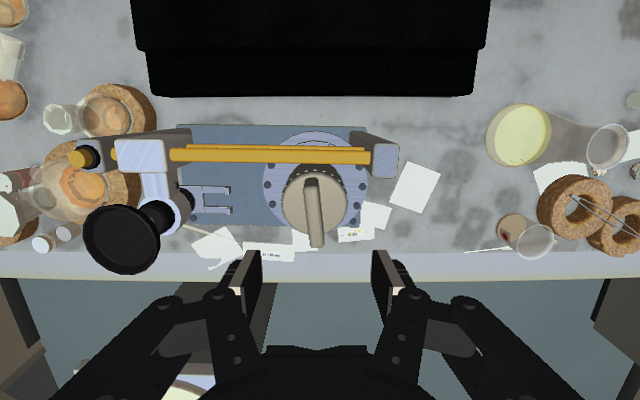

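The wrist view shows the ridge at (314,212), tilted about 0.105 rad and lying between the open fingers. It measured 51 x 12 mm, which matches the given size, so I'll go down and grip.

```bash
python3 -m pendant '[[0.1,0.2,-2.5,0,0,0.105],[0,0,-3,0,0,0],[0,0,-2.2,0,0,0],[0,0,-1,0,0,0],[0,0,0,0,0,0]]' && python3 -m pendant '[[0,0,0,0,0,0],[0,0,0,0,0,0],[0,0,0,0,0,0],[0,0,0,0,0,0]]' 0 45
```

```text
clock: 2.72
position: [0.5107, -0.2876, 0.1591]
eef_rot: [[0.995, 0.104, 0.001], [0.104, -0.995, -0.0], [0.001, 0.0, -1.0]]
ft_force: [0.5, -0.9, 0.9]
width: 0.0598
grasp_force: 0.0
clock: 3.22
position: [0.5109, -0.2873, 0.159]
eef_rot: [[0.995, 0.105, 0.001], [0.105, -0.995, -0.001], [0.001, 0.001, -1.0]]
ft_force: [0.3, -1.5, 6.4]
width: 0.0111
grasp_force: 44.9
```

```bash
python3 -m pendant '[[0,0,0,0,0,0.1],[0,0,0,0,0,0.18],[0,0,0,0,0,0.18],[0,0,0,0,0,0.18],[0,0,0,0,0,0.18],[0,0,0,0,0,0.18],[0,0,0,0,0,0.18],[0,0,0,0,0,0.18],[0,0,0,0,0,0.15],[0,0,0,0,0,0]]'
```

```text
clock: 4.47
position: [0.5109, -0.2873, 0.159]
eef_rot: [[-0.047, 0.999, 0.001], [0.999, 0.047, -0.001], [-0.001, 0.001, -1.0]]
ft_force: [-0.0, -0.2, 6.5]
width: 0.0113
grasp_force: 44.9
```

```bash
python3 -m pendant '[[0,0,0.7,0,0,0],[0,0,1.5,0,0,0],[0,0,2,0,0,0],[0,0,2,0,0,0],[0,0,2,0,0,0],[0,0,1.5,0,0,0],[0,0,0,0,0,0]]'
python3 - <<'E'
from h import *
f=grab("wrist");save(f,"w3.png")
P=cloud(f);z=P[:,:,2];x=P[:,:,0];y=P[:,:,1]
m=(z>.114)&(z<.124)&(np.hypot(x-.51,y+.289)<.02);print("head",m.sum(),P[m].mean(0) if m.any() else 0)
E
```

```text
clock: 5.35
position: [0.5109, -0.2873, 0.2566]
eef_rot: [[-0.044, 0.999, 0.001], [0.999, 0.044, -0.001], [-0.001, 0.001, -1.0]]
ft_force: [0.5, 1.1, -1.3]
width: 0.0112
grasp_force: 43.9
head 0 0
```

View pics/w3.png

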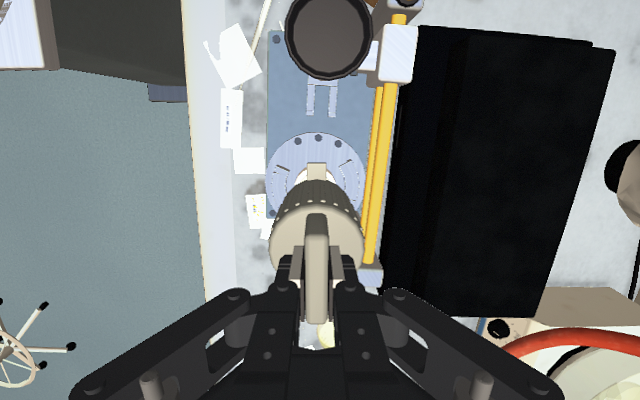

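The picture shows the cover held by its ridge at (317,240), clear of the cell. Next I'll carry it towards -y and turn the ridge back along x.

```bash
python3 -m pendant '[[-1.5,-0.8,0.5,0,0,0],[-1.6,-1.5,0,0,0,-0.1],[0,-2,0,0,0,-0.17],[0,-2,0,0,0,-0.18],[0,-2,0,0,0,-0.18],[0,-2,0,0,0,-0.18],[0,-0.5,0,0,0,-0.18],[0,0,0,0,0,-0.18],[0,0,0,0,0,-0.18],[0,0,0,0,0,-0.15]]' && python3 -m pendant '[[0,0,-2,0,0,0],[0,0,-4,0,0,0],[0,0,-4,0,0,0],[0,0,-3.2,0,0,0],[0,0,-1.2,0,0,0],[0,0,0,0,0,0]]'
```

```text
clock: 6.65
position: [0.4787, -0.3954, 0.2598]
eef_rot: [[0.994, 0.109, -0.001], [0.109, -0.994, 0.001], [-0.001, -0.001, -1.0]]
ft_force: [-0.1, 0.7, -0.8]
width: 0.0108
grasp_force: 44.0
clock: 7.4
position: [0.4792, -0.3952, 0.1162]
eef_rot: [[0.993, 0.114, -0.001], [0.114, -0.993, 0.001], [-0.001, -0.001, -1.0]]
ft_force: [-0.3, -0.2, -0.7]
width: 0.0111
grasp_force: 44.0
```

```bash
python3 -m pendant '[[0,0,-0.6,0,0,0],[0,0,-0.4,0,0,0],[0,0,-0.3,0,0,0],[0,0,-0.2,0,0,0],[0,0,0,0,0,0]]'
```

```text
clock: 8.02
position: [0.4796, -0.3951, 0.1013]
eef_rot: [[0.993, 0.115, -0.0], [0.115, -0.993, 0.0], [0.0, -0.0, -1.0]]
ft_force: [0.8, -0.2, -1.6]
width: 0.0109
grasp_force: 44.2
```

```bash
python3 -m pendant '[[0,0,-0.1,0,0,0],[0,0,-0.1,0,0,0],[0,0,0,0,0,0]]'
```

```text
clock: 8.4
position: [0.4798, -0.3954, 0.101]
eef_rot: [[0.993, 0.115, 0.001], [0.115, -0.993, -0.001], [0.001, 0.001, -1.0]]
ft_force: [-5.2, 3.8, 17.5]
width: 0.0108
grasp_force: 46.7
```

```bash
python3 -m pendant '[[0,0,0.1,0,0,0],[0,0,0,0,0,0],[0,0,0,0,0,0]]' 4 && python3 -m pendant '[[0,0,2,0,0,0],[0,0,4,0,0,0],[0,0,5,0,0,0],[-0.2,2,5,0,0,-0.02],[-0.5,5,4,0,0,-0.02],[-0.5,6,0.5,0,0,-0.02],[-0.5,5,0,0,0,-0.02],[0,3,0,0,0,-0.02],[0,0,0,0,0,0]]' && python3 -m pendant '[[0,0,0,0,0,0],[0,0,0,0,0,0]]' 0
cat > m4.py <<'E'
from h import *
f=grab("wrist");P=cloud(f);save(f,"w4.png");z=P[:,:,2]
def reg(n,cx,cy,rad,z0,z1):
    m=(np.hypot(P[:,:,0]-cx,P[:,:,1]-cy)<rad)&(z>z0)&(z<z1);r=P[m]
    if len(r)<20: print(n,len(r));return
    print(n,len(r),r.mean(0).round(4),[np.round(t,1) for t in cv2.minEnclosingCircle((r[:,:2]*1000).astype(np.float32))],cv2.minAreaRect((r[:,:2]*1000).astype(np.float32)))
reg("rim",.5115,-.166,.032,.2125,.218);reg("floor",.5115,-.166,.03,.205,.2118)
reg("head",.51,-.289,.025,.116,.124);reg("insul",.51,-.289,.03,.087,.095)
reg("cover",.48,-.395,.04,.10,.113);reg("fork",.51,-.2,.035,.119,.13)
reg("rods",.555,-.2,.2,.15,.175)
E
python3 m4.py
```

```text
clock: 8.78
position: [0.4796, -0.3951, 0.1001]
eef_rot: [[0.993, 0.114, -0.0], [0.114, -0.993, 0.0], [-0.0, -0.0, -1.0]]
ft_force: [0.7, -0.3, 0.7]
width: 0.0397
grasp_force: 0.0
clock: 9.9
position: [0.4627, -0.1847, 0.3047]
eef_rot: [[1.0, 0.017, 0.001], [0.017, -1.0, -0.0], [0.001, 0.0, -1.0]]
ft_force: [-0.0, -0.2, -0.3]
width: 0.0399
grasp_force: 0.0
clock: 10.15
position: [0.4627, -0.1872, 0.3039]
eef_rot: [[1.0, 0.014, -0.0], [0.014, -1.0, 0.0], [-0.0, -0.0, -1.0]]
ft_force: [0.6, -0.1, -0.2]
width: 0.0042
grasp_force: 0.0
rim 757 [ 0.5116 -0.166   0.2142] [array([ 511.2, -166.2]), np.float64(24.3)] ((511.481689453125, -166.39830017089844), (47.9810905456543, 47.969573974609375), 21.81954574584961)
floor 2261 [ 0.5116 -0.1662  0.2099] [array([ 511.3, -167. ]), np.float64(22.0)] ((511.3354797363281, -166.34657287597656), (41.679595947265625, 41.733219146728516), 63.9111213684082)
head 520 [ 0.5093 -0.2869  0.12  ] [array([ 509. , -287.3]), np.float64(14.1)] ((509.23724365234375, -286.96319580078125), (27.242238998413086, 27.004873275756836), 8.843819618225098)
insul 364 [ 0.5116 -0.2795  0.0902] [array([ 509.7, -286.7]), np.float64(18.9)] ((510.56658935546875, -282.76214599609375), (28.051836013793945, 36.688751220703125), 73.6355209350586)
cover 539 [ 0.4791 -0.3933  0.1075] [array([ 478.3, -394.5]), np.float64(25.7)] ((478.2871398925781, -394.50518798828125), (51.098228454589844, 12.796719551086426), 6.129112243652344)
fork 262 [ 0.5128 -0.1991  0.123 ] [array([ 511.2, -196.6]), np.float64(18.3)] ((510.91058349609375, -196.5811004638672), (27.64313316345215, 25.6135311126709), 88.6865463256836)
rods 2789 [ 0.5545 -0.2416  0.1695] [array([ 551. , -231.5]), np.float64(111.2)] ((549.0928955078125, -231.5149688720703), (222.06312561035156, 40.5263557434082), 88.96900939941406)
```

View pics/w4.png

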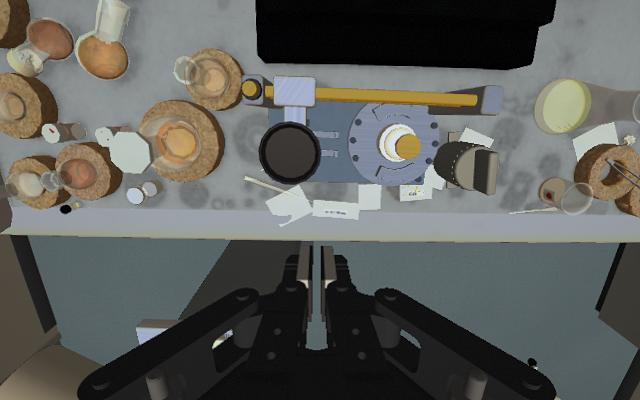

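The wrist view shows the cover standing upright at (470,168), the post head at (407,148) and the cup at (290,152). Now I'll go over the cup.

```bash
python3 -m pendant '[[2.5,1.1,-1,0,0,-0.02],[2.4,1,-2,0,0,-0.02],[0,0,-2,0,0,0],[0,0,-1,0,0,0],[0,0,0,0,0,0]]'
```

```text
clock: 10.82
position: [0.5115, -0.1658, 0.2439]
eef_rot: [[1.0, -0.026, -0.001], [-0.026, -1.0, 0.0], [-0.001, -0.0, -1.0]]
ft_force: [0.1, 0.1, -0.0]
width: -0.0002
grasp_force: 0.0
```

```bash
python3 m4.py | head -2
```

```text
rim 758 [ 0.519  -0.1667  0.2143] [array([ 511.3, -166.2]), np.float64(24.5)] ((515.5906982421875, -166.61083984375), (48.14820098876953, 40.03615188598633), 88.55167388916016)
floor 2129 [ 0.5168 -0.1666  0.21  ] [array([ 513.1, -166.7]), np.float64(22.2)] ((517.279296875, -166.89297485351562), (41.5239372253418, 35.12759780883789), 86.26634979248047)
```

```bash
python3 -m pendant '[[0,0,-1.2,0,0,0],[0,0,-0.8,0,0,0],[0,0,0,0,0,0]]' && python3 -m pendant '[[0,0,-0.5,0,0,0],[0,0,-0.5,0,0,0],[0,0,-0.5,0,0,0],[0,0,-0.2,0,0,0],[0,0,0,0,0,0],[0,0,0,0,0,0]]'
```

```text
clock: 11.25
position: [0.5116, -0.1654, 0.2237]
eef_rot: [[1.0, -0.025, -0.001], [-0.025, -1.0, 0.0], [-0.001, -0.0, -1.0]]
ft_force: [0.8, -0.1, 1.1]
width: 0.0007
grasp_force: 0.0
clock: 12.0
position: [0.5119, -0.1655, 0.2074]
eef_rot: [[1.0, -0.025, 0.001], [-0.025, -1.0, -0.0], [0.001, 0.0, -1.0]]
ft_force: [-1.7, -0.7, 6.6]
width: -0.0001
grasp_force: 3.4
```

```bash
python3 -m pendant '[[0,-0.6,-0.05,0,0,0],[-0.02,-1.2,0,0,0,0],[-0.02,-1.5,0,0,0,0],[-0.03,-1.5,0,0,0,0],[-0.03,-1.5,0,0,0,0],[-0.03,-1.5,0,0,0,0],[-0.02,-1,0,0,0,0],[0,0,0,0,0,0]]'
```

```text
clock: 13.0
position: [0.5101, -0.2543, 0.2068]
eef_rot: [[1.0, -0.026, 0.0], [-0.026, -1.0, -0.0], [0.0, 0.0, -1.0]]
ft_force: [-2.7, -1.7, 7.3]
width: -0.0002
grasp_force: 3.5
```

```bash
cat > m5.py <<'E'
from h import *
f=grab("wrist");P=cloud(f);save(f,"w5.png");z=P[:,:,2]
m=(np.hypot(P[:,:,0]-.511,P[:,:,1]+.264)<.045)&(z>.188)&(z<.201)&(P[:,:,0]>.505)
r=P[m];k=r[np.argsort(r[:,0])];print("cup",len(r),r.mean(0).round(4),r.min(0).round(4),r.max(0).round(4))
m=(np.abs(P[:,:,0]-.55)<.03)&(z>.176)&(z<.2)&(P[:,:,1]<-.15);print("blk",m.sum(),P[m].min(0),P[m].max(0))
E
python3 m5.py
```

```text
cup 2510 [ 0.52   -0.2553  0.1948] [ 0.505  -0.2787  0.1906] [ 0.5339 -0.2313  0.201 ]
blk 5300 [ 0.5200022  -0.34536793  0.17602555] [ 0.56962655 -0.23366596  0.19995253]
```

```bash
python3 -m pendant '[[0,-0.4,0,0,0,0],[-0.02,-0.3,0,0,0,0],[0,-0.2,0,0,0,0],[0,0,0,0,0,0]]' && python3 -m pendant '[[0,-0.1,0,0,0,0],[0,-0.1,0,0,0,0],[0,0,0,0,0,0]]'; python3 m5.py
```

```text
clock: 13.55
position: [0.5099, -0.2627, 0.2068]
eef_rot: [[1.0, -0.025, -0.0], [-0.025, -1.0, -0.0], [-0.0, 0.0, -1.0]]
ft_force: [-2.8, 0.6, 7.1]
width: -0.0001
grasp_force: 3.5
clock: 13.92
position: [0.5099, -0.2645, 0.2068]
eef_rot: [[1.0, -0.025, -0.0], [-0.025, -1.0, -0.0], [-0.0, 0.0, -1.0]]
ft_force: [-3.4, 1.0, 7.2]
width: 0.0002
grasp_force: 3.5
cup 2488 [ 0.5198 -0.2655  0.1948] [ 0.505  -0.2888  0.1904] [ 0.5336 -0.2415  0.201 ]
blk 5224 [ 0.52001013 -0.34525711  0.17600312] [ 0.56942386 -0.24403533  0.19981271]
```

```bash
python3 -m pendant '[[0,-0.15,0,0,0,0],[0,0,0,0,0,0]]'; python3 -m pendant '[[0,-0.15,0,0,0,0],[0,0,0,0,0,0]]'; python3 m5.py
```

```text
clock: 14.22
position: [0.51, -0.2657, 0.2068]
eef_rot: [[1.0, -0.025, 0.0], [-0.025, -1.0, 0.001], [0.0, -0.001, -1.0]]
ft_force: [-2.9, 2.8, 7.8]
width: -0.0002
grasp_force: 3.7
clock: 14.48
position: [0.5102, -0.2671, 0.2068]
eef_rot: [[1.0, -0.025, 0.0], [-0.025, -1.0, 0.001], [0.0, -0.001, -1.0]]
ft_force: [-1.4, 4.2, 6.7]
width: 0.0006
grasp_force: 3.6
cup 2459 [ 0.5199 -0.2657  0.1948] [ 0.505  -0.2897  0.1911] [ 0.534  -0.2418  0.201 ]
blk 5235 [ 0.52000988 -0.34513457  0.17600479] [ 0.56968909 -0.24488713  0.19995922]
```

```bash
python3 -m pendant '[[0,0.05,0.3,0,0,0],[0,0,0.4,0,0,0],[0,0,0.4,0,0,0],[0,0,0.5,0,0,0],[0,0,0.8,0,0,0],[0,0,1.5,0,0,0],[0,0,3,0,0,0],[0,0,3,0,0,0],[0,0,0,0,0,0]]' && python3 -m pendant '[[-2,2,0,0,0,0],[-3,3,2,0,0,0],[-3,4,0,0,0,0],[0,0,0,0,0,0],[0,0,0,0,0,0]]'
python3 - <<'E'
from h import *
f=grab("wrist");P=cloud(f);save(f,"w6.png");z=P[:,:,2]
def reg(n,cx,cy,rad,z0,z1):
    m=(np.hypot(P[:,:,0]-cx,P[:,:,1]-cy)<rad)&(z>z0)&(z<z1);r=P[m]
    print(n,len(r),np.median(r,0).round(4),cv2.minEnclosingCircle((r[:,:2]*1000).astype(np.float32)))
reg("cup",.51,-.265,.03,.185,.225);reg("floor",.51,-.265,.015,.18,.225);reg("cover",.48,-.395,.04,.10,.113)
E
```

```text
clock: 15.65
position: [0.5105, -0.2673, 0.3089]
eef_rot: [[1.0, -0.025, 0.004], [-0.025, -1.0, -0.002], [0.004, 0.002, -1.0]]
ft_force: [-0.2, -0.4, 0.1]
width: -0.0001
grasp_force: 0.0
clock: 16.27
position: [0.4302, -0.1771, 0.3257]
eef_rot: [[1.0, -0.025, 0.0], [-0.025, -1.0, -0.0], [0.0, 0.0, -1.0]]
ft_force: [0.2, -0.1, 0.6]
width: 0.0
grasp_force: 0.0
cup 2623 [ 0.5098 -0.2669  0.2022] ((509.1829833984375, -265.915771484375), 24.31623649597168)
floor 987 [ 0.51   -0.265   0.2018] ((509.9974060058594, -265.00225830078125), 14.983101844787598)
cover 546 [ 0.4779 -0.3924  0.1083] ((477.66357421875, -395.26202392578125), 25.97183609008789)
```

View pics/w6.png

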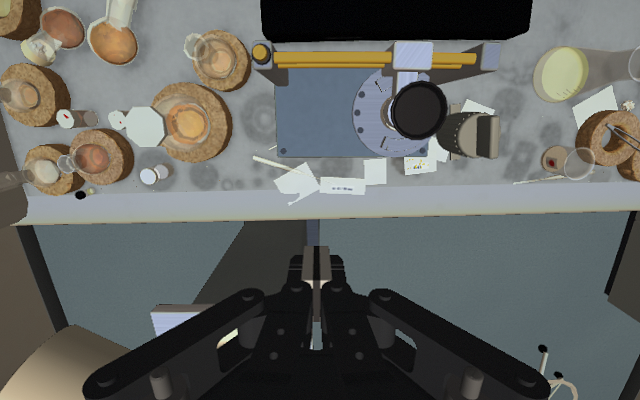

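The view shows the carriage home, with the cup at (418,110) over the post and the cover upright at (475,138). The cup floor reads 0.202 m, so the plunger is down about 8 mm, which means the hook has caught. The beaker and flask haven't moved and the arm is clear.

```bash
python3 -c "
from workcell import robot
print(robot.hand_in())"
```

```text
the job is handed in; nothing more can be done
None
```

The job is done and handed in at about 16 s on the robot's clock: the cover stands ridge up on the worktop past the stand's -y end, and the hook is caught under the post's head, with the plunger reading about 8 mm down.

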